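Centre the espresso cup on the scale and tare

ROBOT

A 7-joint arm with a two-finger parallel gripper is mounted at the origin on the work surface. World frame = base frame: x ahead of the robot, y to its left, z up, the work surface at z = 0. Lengths are in mm, angles in rad, forces in N, time in s.
With the tool pointing down it reaches from about 400 to 900 mm from the base axis. Payload 5.5 kg.
Tool frame: the origin (TCP) lies at the very end of the fingers, on their centre line; the grasp point (between the pads) lies 19 mm behind it; z points along the fingers, y is the line along which they close (so a half turn about z gives the same grasp; the last joint's range is limited). The gripper opens to 85 mm and grips with 20 to 120 N. Pads are 22 mm wide; open, the fingers measure 114 mm over their backs; the gripper's body (76 mm by 85 mm) begins 54 mm behind the grasp point. The pads swing forward as they close: fully open they stand 13 mm farther back than shut.
Start: joints at [-1.041, 0.501, -0.427, 1.55, 0.221, 1.138, -0.21], TCP at [171.332, 627.013, 231.31] pointing down, gripper open.
Joint ranges: [-2.88, 2.88], [-0.31, 2.03], [-1.54, 1.56], [0.2, 2.42], [-1.41, 4.55], [0.19, 2.02], [-2.57, 2.57]. Speed limits (rad/s): [2.57, 2.57, 3.14, 3.14, 3.14, 3.14, 3.14].

INTERFACE

Orientations are given as a rotation vector (axis times angle).
In Python, from bench import robot, imaging, nets gives the robot as it stands. The module is installed in compiled form; this text tells all that it offers.
- The arm moves only by the shell command python3 -m handwheel 'ROWS'. ROWS is JSON, a list of rows, each an object of numbers: "jaw": the gripper command: -1 is shut, 1 is fully open, values between are in proportion; "x", "y", "z": the shift along the tool's x, y, z in cm; "yaw": the turn about the tool's z in degrees. A call has 1 to 12 rows; each row shifts and turns the commanded pose from where the row before left it, along the tool's axes as they then stand; what a row does not reach is not made up. A row lasts 1/12 s, in which the tool goes at most 41.7 mm and 7.16 degrees, less where a joint would pass 70% of its speed; a pose out of reach is approached as far as the arm can. A call is refused whole if a number of a shift passes 4.17 or a number of a turn 7.16, either way. A call with a gripper value outside its range is refused whole. The fingers move at their own pace and stop on an object; the grip force is fixed at half the most. Time passes only in rows, so rows that do not move let the fingers close. It gives the time, the measured TCP pose, the force, the opening and the grip force at its end, in the units of the state.
- robot.get_state(): the state, without advancing time (a new reading comes with each control period).
- imaging.capture(name): name is "scene" or "top" or "wrist"; returns a dict with "image" (384x512x3 uint8, red, green, blue), "fx", "fy", "cx", "cy" (pixels), "xyz" and "attitude" of the camera in the world. Camera axes: x right, y down, z forward; pixel columns grow to the right and rows downward; lengths in mm; the calibration is good to about 2 mm. The wrist camera is an equidistant fisheye: a pixel r from the principal point sees the ray r / f radians off the axis. A picture is of the moment at which its call begins. There is no depth.
- robot.sign_off(): hands the job in; it is judged then, once.
Trained networks look in a picture, given as the dict that the camera call returned (one of the last four; its "shot" number tells which), for a name from the list of things; names that differ only in an ending like _2 or _b are one class to them, and where a whole thing is asked for, a point or a joint stands for the part that bears it (a point fixed in the world has none). Each returns a list of dicts, best first, with "score" (0 to 1); they miss things now and then, are a little off and sometimes report something else, mostly with a low value. They report only what shows in the picture. A call takes as long as a camera call. They do not tell look-alikes from the thing itself.
- nets.search_frame(picture, label): "rect" ([left, top, width, height] in pixels, round what is visible of it).
The state is a dict: "t": time; "q": joint angles; "joint_velocities": joint speeds; "joint_efforts": joint torques, N m; "eef_pos": TCP position; "tool_rot": TCP orientation; "ft_force": force on the tool from outside, world axes, zero at the start; "wrist_torque": the same for the moment, N m; "width": opening from 0.0 (shut) to 1.0 (fully open); "finger_force": force on a finger pad.
Only numpy, scipy, OpenCV 4.12 (cv2) and the standard library are available. Lean on these libraries where they do the work, as an engineer would, in place of code of your own. Each camera call takes 0.05 s, during which the arm holds its last target. There are 200 camera calls.

TASK

The small espresso cup on the weighing scale has been set down off the middle of the round pan: with light taps of the fingertips nudge it across until it stands upright in the centre of the pan, without pinching or lifting it, tipping it or knocking it off. Then, with nothing touching the cup, press the tare button (of the scale's two buttons, the right-hand one as seen from the robot) fully down and let it come up again. Leave the power button and the other things on the counter alone.

Things in the scene. Friction and masses are not known exactly. Their poses are not given: they have to be found in the camera images.
- cup: Handleless white ceramic cup on the scale's pan, open, 58 mm high, about 0.16 kg. Origin: centre of its underside, z up. Foot 34 mm wide; widest, 54 mm, at 13 to 19 mm above the underside, then narrowing to 50 mm at the rim: an upright finger with its tip below 13 mm touches it there and it slides; pushed in its upper half it rocks and can topple. Starts 18 to 27 mm off the pan's centre, in any direction.
- pan_top (a point): Centre of the top face of the scale's round steel pan, z up (its x, y directions mean nothing). The pan is 80 mm in diameter, 4 mm thick, flat and rimless with fine engraved concentric rings, its top 30 mm above the counter, 10 mm above the scale's body. It does not move.
- scale: Black electronic scale, fixed: a flat case 178 x 112 mm, its top 20 mm above the counter. Origin: on the counter under the pan's centre; x points away from the control panel (case from x = -131 to +47 mm), y to the left seen from the panel. The panel faces the robot's side (turned up to 0.5 rad either way): a small display between two round grey buttons.
- tare_top (a point): Centre of the top of the tare button, the right-hand one seen from the robot: a round grey cap 17 mm in diameter, standing 4 mm above the scale's case, 24 mm above the counter; at x = -100, y = -38 mm in the scale's frame.
- tare (a joint): Travel of the tare button, straight down: 0 up, 0.003 m fully down, which takes about 4 N; it springs back when let go.
- power_top (a point): Centre of the top of the power button, alike, on the left of the display, at x = -100, y = +38 mm in the scale's frame. Not to be pressed.
- power (a joint): Travel of the power button, as for the tare button.
- spare_cup: A second, identical cup standing on the counter to the left of the scale, 150 to 190 mm from the pan's centre. Origin: centre of its underside. Not part of the job.
- tamper: Steel coffee tamper standing upright on the counter to the right of the scale, 58 mm in diameter, 88 mm high. Origin: centre of its underside. Not part of the job.
- spoon: Round metal measuring spoon, 130 mm long, lying on the counter behind the scale. Not part of the job.
- milk_jug: Steel milk jug, 98 mm high, 78 mm in diameter, with a handle, standing far to the left. Origin: centre of its underside. Not part of the job.
- saucers: Stack of four white saucers, 120 mm in diameter, about 36 mm high, far to the right. Origin: centre of its underside. Not part of the job.
Mind the look-alikes: they are no part of the job. Of the things that look like the scale, take the one that is nearest to the robot's base at the start.

How it is judged (in metres and radians):
On the way, in this order (a step that is already met when the one before it is completed fails the run):
1. the cup stands upright, still and untouched within 6 mm of the pan's centre (horizontal distance between cup and pan_top below 0.006 m and angle between cup's own z axis and vertical below 0.06 rad and z of cup in the frame of pan_top between -0.003 and 0.003 m and linear speed of cup below 0.01 m/s and contact force between each of the fingers, the arm and cup below 0.05 N), for 0.3 s.
2. with the cup still there and untouched, the tare button is pressed fully down (all of step 1 and value of joint tare above 0.0022 m), for 0.05 s.
At the end, for the whole second after the job is handed in: The cup stands upright and still on the pan, its centre within 6 mm of the pan's centre, and the tare button, pressed after the cup was centred, has come up again (horizontal distance between cup and pan_top below 0.006 m and angle between cup's own z axis and vertical below 0.06 rad and z of cup in the frame of pan_top between -0.003 and 0.003 m and linear speed of cup below 0.01 m/s and value of joint tare below 0.001 m); the robot touches nothing.
It fails at once if the cup is lifted: its underside is more than 10 mm above the pan (z of cup in the frame of pan_top above 0.01 m).
It fails at once if the cup is knocked off the pan or tipped more than 0.35 rad (20 degrees) (z of cup in the frame of pan_top below -0.004 m or angle between cup's own z axis and vertical above 0.35 rad).
It fails at once if the cup is struck or squeezed with more than 10 N (contact force between any of the fingers, the arm and cup above 10 N).
It fails at once if the power button is pressed (value of joint power above 0.0015 m).
It fails at once if another thing on the counter is moved more than 15 mm (distance of any of spare_cup, tamper, spoon, milk_jug, saucers from where it was at the start of the episode above 0.015 m).
It also fails if it takes over 58 s, if anything falls off the work surface, if the arm or the gripper's body presses on something with over 40 N, if the wrist force passes 120 N, or if a joint passes its speed limit or range.

## Working session

There is one attempt and no reset: what is moved stays moved. The work goes in short steps, Python scripts to look and compute and a shell command to move; the robot and the scene stay as the last step left them, time stands still between calls to the robot, and variables do not carry over. Pictures are saved under pics/ and viewed, at most 13 in all, crops included, and the job is handed in when it is done.

```bash
mkdir -p pics; cat > h.py <<'E'
import numpy as np, cv2
from scipy.spatial.transform import Rotation as R
from bench import robot, imaging, nets
def rot(c):
    a=np.array(c["attitude"],float)
    return R.from_rotvec(a).as_matrix() if a.shape==(3,) else (a if a.shape==(3,3) else R.from_quat(a).as_matrix())
def ray(c,u,v,fish=False):
    x=(u-c["cx"])/c["fx"]; y=(v-c["cy"])/c["fy"]
    if fish:
        r=np.hypot(x,y); s=np.sin(r)/max(r,1e-9); d=np.array([x*s,y*s,np.cos(r)])
    else: d=np.array([x,y,1.])
    return rot(c)@d
def at(c,u,v,z,fish=False):
    d=ray(c,u,v,fish); p=np.array(c["xyz"],float); return p+d*(z-p[2])/d[2]
def pix(c,P,fish=False):
    d=rot(c).T@(np.array(P,float)-np.array(c["xyz"]))
    if fish:
        t=np.arctan2(np.hypot(d[0],d[1]),d[2]); k=t/max(np.hypot(d[0],d[1]),1e-9); return c["cx"]+c["fx"]*d[0]*k, c["cy"]+c["fy"]*d[1]*k
    return c["cx"]+c["fx"]*d[0]/d[2], c["cy"]+c["fy"]*d[1]/d[2]
def save(n,im): cv2.imwrite("pics/"+n+".png",cv2.cvtColor(im,cv2.COLOR_RGB2BGR))
E
python3 - <<'E'
from h import *
s=robot.get_state(); print({k:np.round(v,3) for k,v in s.items()})
ims=[]
for n in("top","scene"):
    c=imaging.capture(n); print(n,c["fx"],c["cx"],c["cy"],c["xyz"],c["attitude"]); ims.append(c["image"])
    for l in("scale","cup","tamper","spoon"):
        for d in nets.search_frame(c,l)[:3]: print(l,np.round(d["rect"]),round(d["score"],2))
save("a",cv2.resize(np.hstack(ims),(800,300)))
save("top",cv2.resize(ims[0],(800,600)))
E
```

```text
{'t': np.float64(0.0), 'q': array([-1.041,  0.502, -0.427,  1.551,  0.221,  1.138, -0.21 ]), 'joint_velocities': array([ 0.   ,  0.001,  0.   ,  0.   ,  0.   ,  0.002, -0.001]), 'joint_efforts': array([ 1.0000e-03, -5.6952e+01, -5.8160e+00, -2.8093e+01,  1.1000e-02,
        1.2000e-02, -0.0000e+00]), 'eef_pos': array([171.191, 626.321, 230.255]), 'tool_rot': array([-4.180e-01, -3.113e+00,  3.000e-03]), 'ft_force': array([0.092, 1.129, 0.387]), 'wrist_torque': array([-0.071, -0.005,  0.014]), 'finger_force': np.float64(0.0), 'width': np.float64(1.002)}
top 384.05417737860074 256.83744067683426 194.85264736526346 [ 401.46463309   78.82534273 1292.12732204] [-2.11458704  2.16341891 -0.19508686]
scale [ 51. 211.  44.  59.] 0.98
scale [208. 188.  44.  53.] 0.97
cup [221. 181.  18.  18.] 0.76
tamper [271. 204.  19.  21.] 0.81
spoon [237. 145.  19.  33.] 0.86
scene 399.6770999108741 252.964673612208 185.37605757180987 [1797.868306   -412.13988371 1132.9028423 ] [-1.96829739 -1.26761209  0.60766755]
scale [329. 133.  32.  31.] 0.87
scale [244. 171.  34.  29.] 0.6
cup [259. 173.  11.  19.] 0.68
tamper [215. 177.  12.  25.] 0.52
spoon [261. 200.   6.  24.] 0.45
```

View pics/top.png

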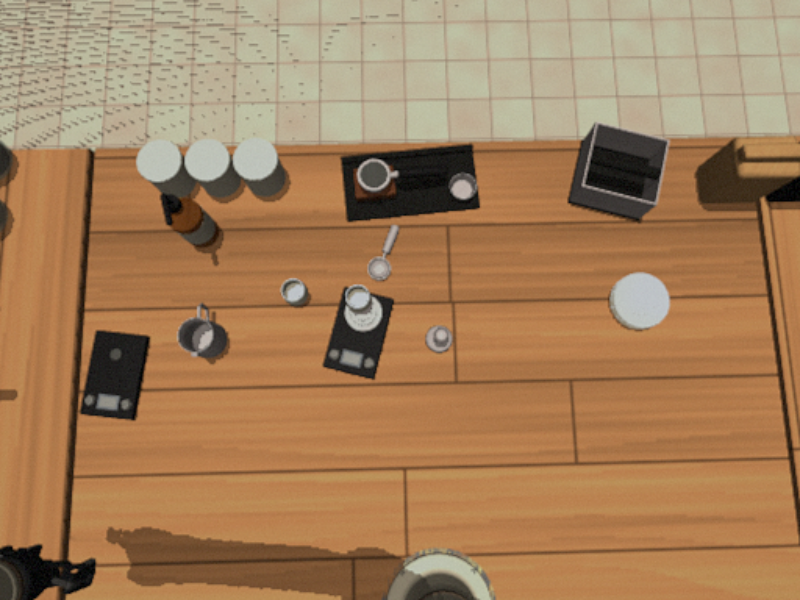

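```bash
python3 - <<'E'
from h import *
c=imaging.capture("top")
for u,v in((73,240),(230,214),(230,190),(280,214),(246,161)): print(u,v,np.round(at(c,u,v,25)))
save("crop",cv2.resize(c["image"][140:250,160:300],(760,597),interpolation=cv2.INTER_CUBIC))
E
```

```text
73 240 [481. 663.  25.]
230 214 [555. 150.  25.]
230 190 [636. 149.  25.]
280 214 [551. -16.  25.]
246 161 [735.  94.  25.]
```

The top view shows two scales: A at about (360,333) in the enlarged view, world about (580,150), with a cup, pan and tamper and spoon beside it; B at (115,375), world about (481,663), with no cup. A is closer to the base (about 600 mm against 820 mm) and matches the description. I'll confirm it in the crop.

View pics/crop.png

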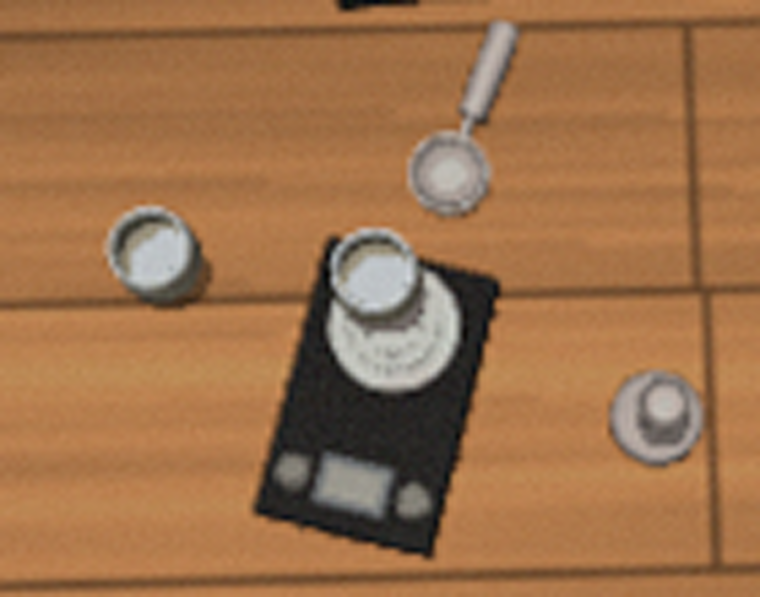

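The crop confirms scale A: the pan (395,325) carries the off-centre cup (374,272), the power button is at (293,469), the display at (353,487) and the tare button at (413,501). The spare cup is left at (153,255), the tamper right at (655,417), and the spoon behind.

```bash
python3 - <<'E'
from h import *
c=imaging.capture("top")
k=140/760
def w(x,y,z): return at(c,160+x*k-.4,140+y*597**0*110/597-.4,z)[:2]
pan=w(395,325,30); po=w(293,469,24); ta=w(413,501,24); cup=w(374,272,88); sp=w(153,255,58); tm=w(655,417,10)
ys=po-ta; th=np.arctan2(ys[1],ys[0])-np.pi/2
Rz=lambda t:np.array([[np.cos(t),-np.sin(t)],[np.sin(t),np.cos(t)]])
print("pan",pan,"pow",po,"tare",ta,"d",np.linalg.norm(ys),"th",th)
print("pan pred from buttons",(po+ta)/2+Rz(th)@[100,0],"cup",cup,"off",cup-pan, "spare",sp,"tamper",tm)
s=robot.get_state(); Rm=R.from_rotvec(s["tool_rot"]).as_matrix(); print(np.round(Rm,3), s["eef_pos"])
E
```

```text
pan [602.65143149 141.44270014] pow [516.33409117 204.84766165] tare [495.2428183  132.24077088] d 75.60821634063541 th -0.28270550428090324
pan pred from buttons [601.81887879 140.64873891] cup [625.16819449 150.4657323 ] off [22.516763    9.02303217] spare [644.02693989 284.93815198] tamper [544.69558459 -17.45127236]
[[-0.965  0.264  0.   ]
 [ 0.264  0.965  0.   ]
 [ 0.     0.    -1.   ]] [171.35992585 627.01751216 231.35537501]
```

```bash
python3 -m handwheel '[{"jaw":-1,"x":-3.34,"y":-1.74},{"jaw":-1,"x":-3.34,"y":-1.74},{"jaw":-1,"x":-3.34,"y":-1.74},{"jaw":-1,"x":-3.34,"y":-1.74},{"jaw":-1,"x":-3.34,"y":-1.74},{"jaw":-1,"x":-3.34,"y":-1.74},{"jaw":-1,"x":-3.34,"y":-1.74},{"jaw":-1,"x":-3.34,"y":-1.74},{"jaw":-1,"x":-3.34,"y":-1.74},{"jaw":-1,"x":-3.34,"y":-1.74},{"jaw":-1,"x":-3.34,"y":-1.74},{"jaw":-1,"x":-3.34,"y":-1.74}]'
python3 -m handwheel '[{"jaw":-1,"x":-3.34,"y":-1.74},{"jaw":-1,"x":-3.34,"y":-1.74},{"jaw":-1,"x":-3.34,"y":-1.74},{"jaw":-1,"x":-3.34,"y":-1.74},{"jaw":-1,"x":-3.34,"y":-1.74},{"jaw":-1,"x":-3.34,"y":-1.74},{"jaw":-1,"yaw":-7},{"jaw":-1,"yaw":-7},{"jaw":-1,"yaw":-7},{"jaw":-1,"yaw":-7},{"jaw":-1,"yaw":-7},{"jaw":-1,"yaw":-2}]'
python3 - <<'E'
from h import *
s=robot.get_state(); print({k:np.round(v,3) for k,v in s.items() if k in("t","q","eef_pos","width","ft_force")});print(np.round(R.from_rotvec(s["tool_rot"]).as_matrix(),3))
c=imaging.capture("wrist"); print(c["fx"],c["cx"],c["cy"],c["xyz"]); save("w1",c["image"])
for P in((602,141,30),(495,132,24),(516,205,24)): print(P,np.round(pix(c,P,True),1))
E
```

```text
{'t': np.float64(0.6), 'q': array([-1.041,  0.501, -0.427,  1.55 ,  0.221,  1.138, -0.21 ]), 'eef_pos': array([171.36 , 627.018, 231.355]), 'ft_force': array([1.449, 0.198, 0.63 ]), 'width': np.float64(1.0)}
[[-0.965  0.264  0.   ]
 [ 0.264  0.965  0.   ]
 [ 0.     0.    -1.   ]]
297.3186396354542 250.26887584461912 194.64926591754357 [ 93.08997461 647.73511231 373.60447637]
(602, 141, 30) [100.6 398.5]
(495, 132, 24) [ 73.7 368.4]
(516, 205, 24) [102.7 375.4]$[0]: bad value
$[0]: bad value
```

View pics/w1.png

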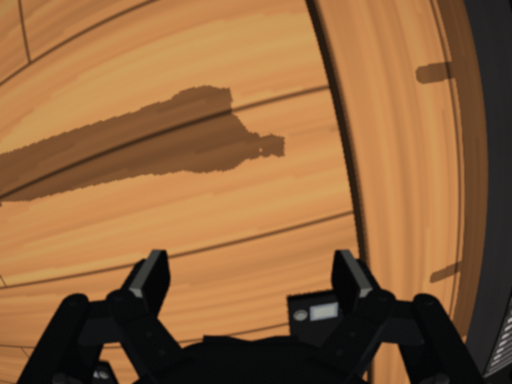

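The call was refused, so nothing moved; the wrist view shows only the start area, with scale B at (315,310). I'll retry with all the keys in each row.

```bash
python3 -m handwheel '[{"jaw":-1,"x":-3.34,"y":-1.74,"z":0,"yaw":0},{"jaw":-1,"x":-3.34,"y":-1.74,"z":0,"yaw":0}]'
```

```text
t: 0.82
eef_pos: [223.8, 576.9, 231.3]
tool_rot: [-0.408, -3.113, -0.002]
ft_force: [1.8, 0.2, -0.1]
width: 0.749
finger_force: 0.0
```

```bash
python3 -m handwheel '[{"jaw":-1,"x":-3.34,"y":-1.74,"z":0,"yaw":0},{"jaw":-1,"x":-3.34,"y":-1.74,"z":0,"yaw":0},{"jaw":-1,"x":-3.34,"y":-1.74,"z":0,"yaw":0},{"jaw":-1,"x":-3.34,"y":-1.74,"z":0,"yaw":0},{"jaw":-1,"x":-3.34,"y":-1.74,"z":0,"yaw":0},{"jaw":-1,"x":-3.34,"y":-1.74,"z":0,"yaw":0},{"jaw":-1,"x":-3.34,"y":-1.74,"z":0,"yaw":0},{"jaw":-1,"x":-3.34,"y":-1.74,"z":0,"yaw":0},{"jaw":-1,"x":-3.34,"y":-1.74,"z":0,"yaw":0},{"jaw":-1,"x":-3.34,"y":-1.74,"z":0,"yaw":0},{"jaw":-1,"x":-3.34,"y":-1.74,"z":0,"yaw":0},{"jaw":-1,"x":-3.34,"y":-1.74,"z":0,"yaw":0}]'
python3 -m handwheel '[{"jaw":-1,"x":-3.34,"y":-1.74,"z":0,"yaw":0},{"jaw":-1,"x":-3.34,"y":-1.74,"z":0,"yaw":0},{"jaw":-1,"x":-3.34,"y":-1.74,"z":0,"yaw":0},{"jaw":-1,"x":-3.34,"y":-1.74,"z":0,"yaw":0},{"jaw":-1,"x":0,"y":0,"z":0,"yaw":-7},{"jaw":-1,"x":0,"y":0,"z":0,"yaw":-7},{"jaw":-1,"x":0,"y":0,"z":0,"yaw":-7},{"jaw":-1,"x":0,"y":0,"z":0,"yaw":-7},{"jaw":-1,"x":0,"y":0,"z":0,"yaw":-7},{"jaw":-1,"x":0,"y":0,"z":0,"yaw":-2},{"jaw":-1,"x":0,"y":0,"z":0,"yaw":0},{"jaw":-1,"x":0,"y":0,"z":0,"yaw":0}]'
python3 - <<'E'
from h import *
s=robot.get_state(); print({k:np.round(v,3) for k,v in s.items() if k in("t","q","eef_pos","width","ft_force")});print(np.round(R.from_rotvec(s["tool_rot"]).as_matrix(),3))
c=imaging.capture("wrist"); print(c["fx"],c["cx"],c["cy"],c["xyz"]); save("w2",c["image"])
for P in((602,141,30),(495,132,24),(516,205,24),(625,150,88)): print(P,np.round(pix(c,P,True),1))
E
```

```text
t: 1.82
eef_pos: [559.4, 267.4, 231.6]
tool_rot: [0.418, 3.113, 0.0]
ft_force: [-0.1, 0.4, 0.7]
width: 0.002
finger_force: 0.0
t: 2.82
eef_pos: [668.7, 166.3, 231.3]
tool_rot: [0.589, -3.086, -0.0]
ft_force: [0.8, 1.3, -0.1]
width: 0.001
finger_force: 0.0
{'t': np.float64(2.817), 'q': array([-0.045,  0.562, -0.355,  1.442,  0.202,  1.174,  1.52 ]), 'eef_pos': array([668.719, 166.316, 231.25 ]), 'ft_force': array([ 0.837,  1.313, -0.148]), 'width': np.float64(0.001)}
[[-0.93  -0.368 -0.   ]
 [-0.368  0.93   0.   ]
 [ 0.     0.    -1.   ]]
297.3186396354542 250.26887584461912 194.64926591754357 [593.34112279 135.42177162 373.50935359]
(602, 141, 30) [252.4 107.1]
(495, 132, 24) [279.3  21.8]
(516, 205, 24) [330.1  62.4]
(625, 150, 88) [252.6 134.5]
```

View pics/w2.png

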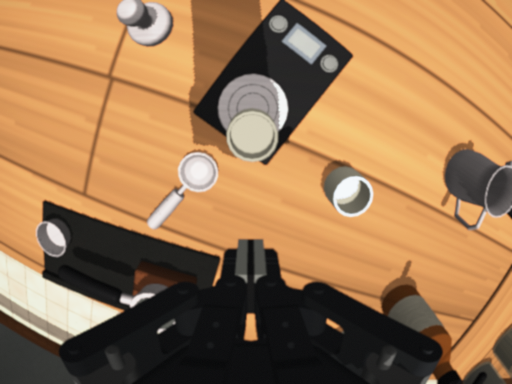

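Wrist view: pan centre (253,107), cup rim centre (252,135), tare button (279,23). All lie within 1 px of my predictions, and the shut fingers line up behind the cup at (250,245). Descending.

```bash
python3 -m handwheel '[{"jaw":-1,"x":-0.3,"y":0,"z":3.25,"yaw":0},{"jaw":-1,"x":0,"y":0,"z":3.25,"yaw":0},{"jaw":-1,"x":0,"y":0,"z":3.25,"yaw":0},{"jaw":-1,"x":0,"y":0,"z":3.25,"yaw":0},{"jaw":-1,"x":0,"y":0,"z":3.25,"yaw":0},{"jaw":-1,"x":0,"y":0,"z":3.25,"yaw":0},{"jaw":-1,"x":0,"y":0,"z":0,"yaw":0},{"jaw":-1,"x":0,"y":0,"z":0,"yaw":0}]'
cat > m.py <<'E'
from h import *
import sys
pan=np.array([602.3,141.0]); u=np.array([.93,.368]); 
def go(name):
    s=robot.get_state(); p=np.array(s["eef_pos"]); print("t",s["t"],np.round(p,1),"tcp rel pan along u",round((p[:2]-pan)@u,1),"F",np.round(s["ft_force"],1))
    c=imaging.capture("wrist")
    for P in((*pan,30),(*(pan+24*u),88),(*pan,88)): print(np.round(pix(c,P,True),1))
    print([ (np.round(d["rect"],1),round(d["score"],2)) for d in nets.search_frame(c,"cup")[:3]])
    save(name,c["image"]); return c
if __name__=="__main__": go(sys.argv[1])
E
python3 m.py w3
python3 -c "
import cv2;a=cv2.imread('pics/w3.png');cv2.imwrite('pics/w3b.png',cv2.resize(a[40:290,150:350],(480,600),interpolation=3))"
```

```text
t: 3.53
eef_pos: [669.6, 167.1, 34.3]
tool_rot: [0.59, -3.081, 0.001]
ft_force: [0.1, 0.1, 0.5]
width: 0.001
finger_force: 0.0
t 3.5333 [669.6 167.1  34.3] tcp rel pan along u 72.2 F [0.1 0.1 0.5]
[253.9 117.1]
[255.5 204.1]
[256.  128.4]
[(array([177.7, 118.6, 151.5, 157.2]), 0.71)]
```

View pics/w3b.png

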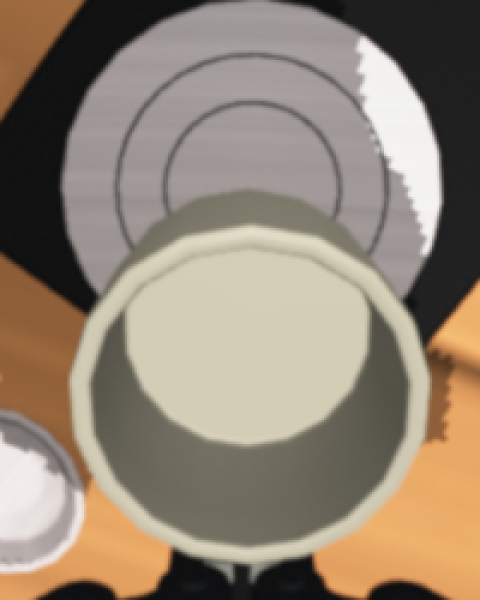

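The crop shows the pan rings centred at about (255.4,117) and the cup rim at about (254,204) in full-picture pixels. So the offset is about 24 mm straight along the push line, with roughly 1 mm lateral. Tapping gently.

```bash
python3 -m handwheel '[{"jaw":-1,"x":0.2,"y":0,"z":0,"yaw":0},{"jaw":-1,"x":0.2,"y":0,"z":0,"yaw":0},{"jaw":-1,"x":0.2,"y":0,"z":0,"yaw":0},{"jaw":-1,"x":0.2,"y":0,"z":0,"yaw":0},{"jaw":-1,"x":0.15,"y":0,"z":0,"yaw":0},{"jaw":-1,"x":0.15,"y":0,"z":0,"yaw":0},{"jaw":-1,"x":0.15,"y":0,"z":0,"yaw":0},{"jaw":-1,"x":0.15,"y":0,"z":0,"yaw":0},{"jaw":-1,"x":0.15,"y":0,"z":0,"yaw":0},{"jaw":-1,"x":0.15,"y":0,"z":0,"yaw":0},{"jaw":-1,"x":0.15,"y":0,"z":0,"yaw":0},{"jaw":-1,"x":0.15,"y":0,"z":0,"yaw":0}]'
cat >> m.py <<'E'
E
python3 m.py w4
python3 -c "
import cv2;a=cv2.imread('pics/w4.png');cv2.imwrite('pics/w4b.png',cv2.resize(a[40:290,150:350],(480,600),interpolation=3))"
```

```text
t: 4.63
eef_pos: [652.9, 160.2, 36.4]
tool_rot: [-0.592, 3.085, 0.0]
ft_force: [1.9, 0.4, 1.5]
width: -0.0
finger_force: 0.6
t 4.6333 [652.9 160.2  36.4] tcp rel pan along u 54.2 F [1.9 0.4 1.5]
[254.3 152.3]
[255.8 251.5]
[256.5 185.3]
[(array([176.9, 135.8, 145.5, 153. ]), 0.82)]
```

View pics/w4b.png

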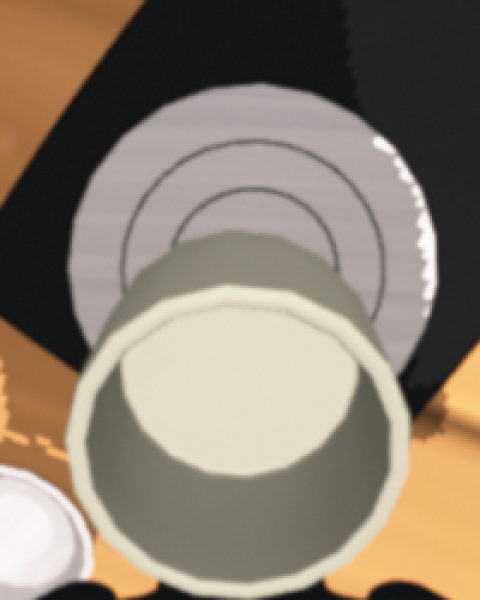

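The cup moved to u ≈ 13.7 mm but drifted about 2.8 mm to the finger's −y side (rim centre at full-picture (250,223) against an expected axis of 258). I'll back off, turn 11.5° to line up cup and pan, and push again.

```bash
python3 -m handwheel '[{"jaw":-1,"x":-0.5,"y":0,"z":0,"yaw":0},{"jaw":-1,"x":-0.55,"y":0,"z":0,"yaw":0},{"jaw":-1,"x":0,"y":-1.2,"z":0,"yaw":0},{"jaw":-1,"x":0,"y":0,"z":0,"yaw":6},{"jaw":-1,"x":0,"y":0,"z":0,"yaw":5.5},{"jaw":-1,"x":0,"y":0,"z":0,"yaw":0},{"jaw":-1,"x":0,"y":0,"z":0,"yaw":0}]'
cat > m2.py <<'E'
from h import *
import sys
pan=np.array([602.3,141.0])
s=robot.get_state(); p=np.array(s["eef_pos"]); M=R.from_rotvec(s["tool_rot"]).as_matrix(); tx,ty=M[:2,0],M[:2,1]
print("t",s["t"],np.round(p,1),"pan in tool xy",np.round([(pan-p[:2])@tx,(pan-p[:2])@ty],1),"tx",np.round(tx,3),"F",np.round(s["ft_force"],1))
c=imaging.capture("wrist")
a=np.array(pix(c,(*pan,30),True)); b=np.array(pix(c,(*pan,88),True)); bx=np.array(pix(c,(*(pan-10*tx),88),True)); by=np.array(pix(c,(*(pan+10*ty),88),True))
print("pan30",a.round(1),"cup-at-centre rim",b.round(1),"10mm back",(bx-b).round(1),"10mm +y",(by-b).round(1))
im=c["image"]; x0=150; y0=max(0,int(a[1])-110); cr=im[y0:y0+250,x0:x0+200]; print("crop origin",x0,y0,"scale 2.4")
save(sys.argv[1],cv2.resize(cr,(480,600),interpolation=cv2.INTER_CUBIC))
E
python3 m2.py w5
```

```text
t: 5.32
eef_pos: [667.2, 151.9, 36.0]
tool_rot: [0.283, -3.128, 0.001]
ft_force: [-0.0, 0.5, -0.6]
width: -0.0
finger_force: 0.0
t 5.3167 [667.2 151.9  36. ] pan in tool xy [65.8  0.9] tx [-0.984 -0.18 ] F [-0.   0.5 -0.6]
pan30 [254.3 129.2] cup-at-centre rim [256.4 148.6] 10mm back [-0.1 31.3] 10mm +y [32.4  0.2]
crop origin 150 19 scale 2.4
```

View pics/w5.png

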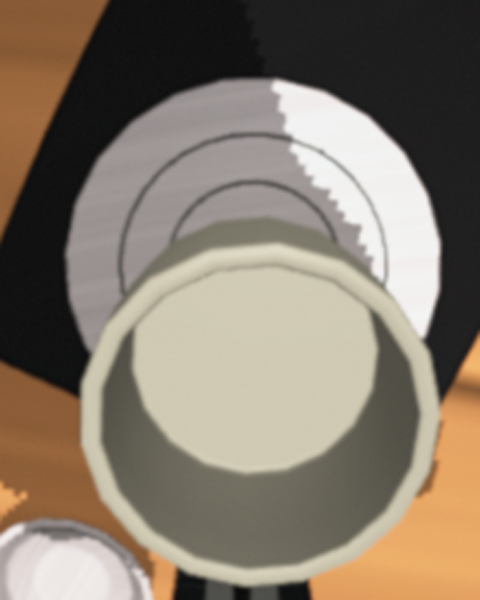

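The rim centre is at full-picture (258.3,192) and the pan axis at rim height is at (258.3,149): now 13.8 mm off, lateral about 0. The finger is about 1.5 mm to one side, so I'll centre it and push most of the way.

```bash
python3 -m handwheel '[{"jaw":-1,"x":0.3,"y":0.15,"z":0,"yaw":0},{"jaw":-1,"x":0.3,"y":0,"z":0,"yaw":0},{"jaw":-1,"x":0.3,"y":0,"z":0,"yaw":0},{"jaw":-1,"x":0.15,"y":0,"z":0,"yaw":0},{"jaw":-1,"x":0.15,"y":0,"z":0,"yaw":0},{"jaw":-1,"x":0.15,"y":0,"z":0,"yaw":0},{"jaw":-1,"x":0.15,"y":0,"z":0,"yaw":0},{"jaw":-1,"x":0.15,"y":0,"z":0,"yaw":0},{"jaw":-1,"x":0.15,"y":0,"z":0,"yaw":0},{"jaw":-1,"x":0.15,"y":0,"z":0,"yaw":0},{"jaw":-1,"x":0.15,"y":0,"z":0,"yaw":0}]'
python3 -m handwheel '[{"jaw":-1,"x":0,"y":0,"z":0,"yaw":0},{"jaw":-1,"x":-0.3,"y":0,"z":0,"yaw":0},{"jaw":-1,"x":-0.3,"y":0,"z":0,"yaw":0},{"jaw":-1,"x":0,"y":0,"z":0,"yaw":0},{"jaw":-1,"x":0,"y":0,"z":0,"yaw":0}]'
python3 m2.py w6
```

```text
t: 6.28
eef_pos: [646.3, 150.6, 36.4]
tool_rot: [-0.28, 3.129, 0.0]
ft_force: [2.0, -0.1, 0.4]
width: 0.002
finger_force: 0.4
t: 6.7
eef_pos: [652.1, 151.7, 36.0]
tool_rot: [0.28, -3.129, -0.0]
ft_force: [0.5, -0.6, 0.6]
width: -0.003
finger_force: 0.0
t 6.7 [652.1 151.7  36. ] pan in tool xy [50.9 -1.7] tx [-0.984 -0.177] F [ 0.5 -0.6  0.6]
pan30 [249.  158.4] cup-at-centre rim [248.1 194.8] 10mm back [ 0.1 28.5] 10mm +y [31.1 -0. ]
crop origin 150 48 scale 2.4
```

View pics/w6.png

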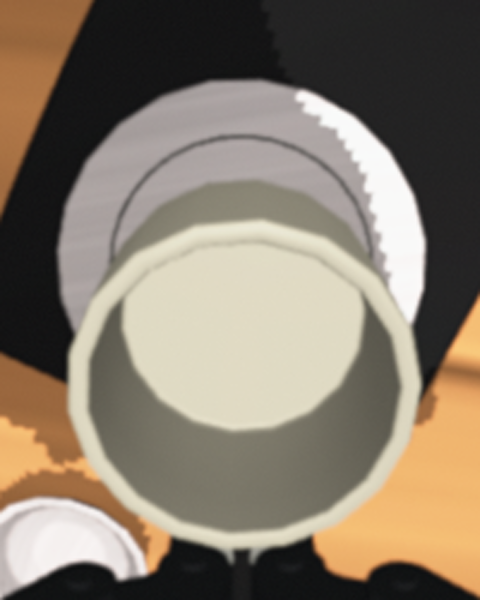

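The rim centre is at full-picture (251.9,208.2) against a target of about (250.5,194.8): 4.7 mm left to push, lateral 0.4 mm. Final tap, then retreat.

```bash
python3 -m handwheel '[{"jaw":-1,"x":0.3,"y":0,"z":0,"yaw":0},{"jaw":-1,"x":0.2,"y":0,"z":0,"yaw":0},{"jaw":-1,"x":0.15,"y":0,"z":0,"yaw":0},{"jaw":-1,"x":0.15,"y":0,"z":0,"yaw":0},{"jaw":-1,"x":0.15,"y":0,"z":0,"yaw":0},{"jaw":-1,"x":0.1,"y":0,"z":0,"yaw":0},{"jaw":-1,"x":0,"y":0,"z":0,"yaw":0}]'
python3 -m handwheel '[{"jaw":-1,"x":-0.3,"y":0,"z":0,"yaw":0},{"jaw":-1,"x":-1,"y":0,"z":0,"yaw":0},{"jaw":-1,"x":-1,"y":0,"z":0,"yaw":0},{"jaw":-1,"x":0,"y":0,"z":0,"yaw":0},{"jaw":-1,"x":0,"y":0,"z":0,"yaw":0},{"jaw":-1,"x":0,"y":0,"z":0,"yaw":0}]'
cat >> m2.py <<'E'
print("pan far edge", np.round(pix(c,(*(pan+40*tx),30),True),1), "left/right",np.round(pix(c,(*(pan-40*ty),30),True),1),np.round(pix(c,(*(pan+40*ty),30),True),1))
E
python3 m2.py w7
```

```text
t: 7.33
eef_pos: [641.5, 149.8, 36.4]
tool_rot: [0.28, -3.129, 0.0]
ft_force: [0.6, 0.9, 0.3]
width: -0.005
finger_force: 0.2
t: 7.83
eef_pos: [663.6, 153.8, 35.9]
tool_rot: [0.28, -3.128, 0.0]
ft_force: [-0.0, 0.6, -0.1]
width: -0.001
finger_force: 0.0
t 7.8333 [663.6 153.8  35.9] pan in tool xy [62.6 -1.7] tx [-0.984 -0.177] F [-0.   0.6 -0.1]
pan30 [248.9 135.6] cup-at-centre rim [247.9 158.7] 10mm back [ 0.1 30.8] 10mm +y [32.2  0.1]
crop origin 150 25 scale 2.4
pan far edge [248.9  55.8] left/right [170.8 137. ] [327.3 136.8]
```

View pics/w7.png

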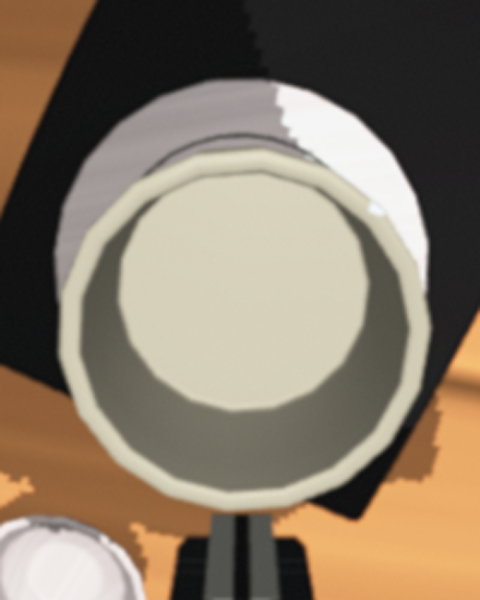

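The rim centre is at full-picture (252.1,162.5) and the pan's edges put its axis at about (250,161.7). The cup is within about 0.8 mm of centre, so step 1 is met. Next, up and over to the tare button at about (496,133).

```bash
python3 -m handwheel '[{"jaw":-1,"x":0,"y":0,"z":-3.75,"yaw":0},{"jaw":-1,"x":0,"y":0,"z":-3.75,"yaw":0},{"jaw":-1,"x":0,"y":0,"z":-3.75,"yaw":0},{"jaw":-1,"x":0,"y":0,"z":-3.75,"yaw":0},{"jaw":-1,"x":0,"y":0,"z":0,"yaw":0},{"jaw":-1,"x":3.4,"y":0.18,"z":0,"yaw":0},{"jaw":-1,"x":3.4,"y":0.18,"z":0,"yaw":0},{"jaw":-1,"x":3.4,"y":0.18,"z":0,"yaw":0},{"jaw":-1,"x":3.4,"y":0.18,"z":0,"yaw":0},{"jaw":-1,"x":3.3,"y":0.18,"z":0,"yaw":0},{"jaw":-1,"x":0,"y":0,"z":0,"yaw":0},{"jaw":-1,"x":0,"y":0,"z":0,"yaw":0}]'
python3 -m handwheel '[{"jaw":-1,"x":0,"y":0,"z":3.5,"yaw":0},{"jaw":-1,"x":0,"y":0,"z":3.5,"yaw":0},{"jaw":-1,"x":0,"y":0,"z":3.5,"yaw":0},{"jaw":-1,"x":0,"y":0,"z":3,"yaw":0},{"jaw":-1,"x":0,"y":0,"z":1.3,"yaw":0},{"jaw":-1,"x":0,"y":0,"z":0,"yaw":0},{"jaw":-1,"x":0,"y":0,"z":0,"yaw":0}]'
python3 - <<'E'
from h import *
c=imaging.capture("top"); print(np.round(pix(c,(496,133,24)),1))
save("t2",cv2.resize(c["image"][150:230,190:300],(770,560),interpolation=3))
E
```

```text
t: 8.88
eef_pos: [494.3, 132.3, 186.3]
tool_rot: [0.281, -3.128, 0.002]
ft_force: [0.8, 0.7, 0.4]
width: -0.004
finger_force: 0.0
t: 9.47
eef_pos: [496.8, 133.0, 37.6]
tool_rot: [0.28, -3.128, -0.0]
ft_force: [0.3, -0.2, 0.5]
width: -0.001
finger_force: 0.0
[235.4 231.7]
```

View pics/t2.png

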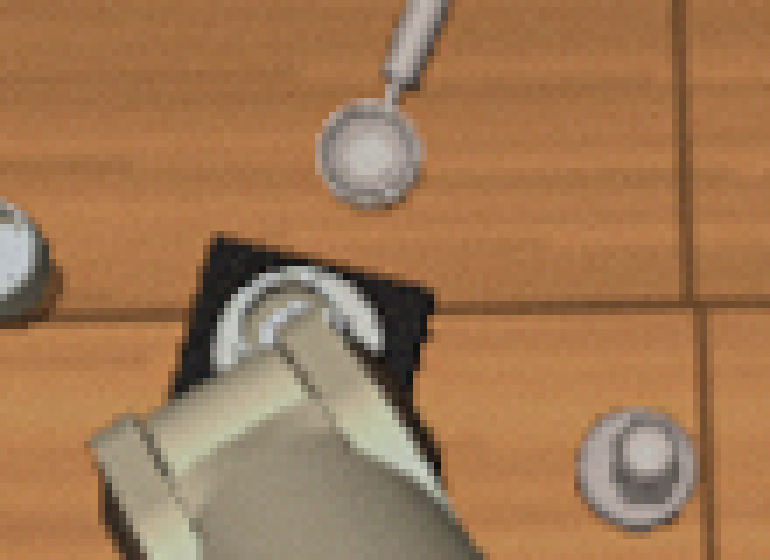

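The top view shows the cup upright in the middle of the pan at about (300,320) in the crop, with the hand clear of it over the tare button. Pressing.

```bash
python3 -m handwheel '[{"jaw":-1,"x":0,"y":0,"z":0.6,"yaw":0},{"jaw":-1,"x":0,"y":0,"z":0.5,"yaw":0},{"jaw":-1,"x":0,"y":0,"z":0.2,"yaw":0},{"jaw":-1,"x":0,"y":0,"z":0.15,"yaw":0},{"jaw":-1,"x":0,"y":0,"z":0.15,"yaw":0},{"jaw":-1,"x":0,"y":0,"z":0.1,"yaw":0},{"jaw":-1,"x":0,"y":0,"z":0,"yaw":0},{"jaw":-1,"x":0,"y":0,"z":0,"yaw":0},{"jaw":-1,"x":0,"y":0,"z":0,"yaw":0}]'
```

```text
t: 10.27
eef_pos: [496.7, 132.8, 21.6]
tool_rot: [-0.28, 3.129, -0.0]
ft_force: [-0.5, -0.6, 2.3]
width: 0.001
finger_force: 1.7
```

```bash
python3 -m handwheel '[{"jaw":-1,"x":0,"y":0,"z":0.1,"yaw":0},{"jaw":-1,"x":0,"y":0,"z":0,"yaw":0},{"jaw":-1,"x":0,"y":0,"z":0,"yaw":0}]'
```

```text
t: 10.52
eef_pos: [496.8, 132.7, 21.0]
tool_rot: [-0.28, 3.129, -0.0]
ft_force: [-2.2, -1.5, 9.9]
width: -0.001
finger_force: 4.9
```

The button is at its stop: z = 21 mm and the force has jumped to 10 N. Releasing and checking.

```bash
python3 -m handwheel '[{"jaw":-1,"x":0,"y":0,"z":0,"yaw":0},{"jaw":-1,"x":0,"y":0,"z":-0.5,"yaw":0},{"jaw":-1,"x":0,"y":0,"z":-1.5,"yaw":0},{"jaw":-1,"x":0,"y":0,"z":-3.5,"yaw":0},{"jaw":-1,"x":0,"y":0,"z":-3.5,"yaw":0},{"jaw":-1,"x":0,"y":0,"z":-3.5,"yaw":0},{"jaw":-1,"x":-1.5,"y":0,"z":-3.5,"yaw":0},{"jaw":-1,"x":-3,"y":0,"z":-2,"yaw":0},{"jaw":-1,"x":-3,"y":0,"z":0,"yaw":0},{"jaw":-1,"x":-3,"y":0,"z":0,"yaw":0},{"jaw":-1,"x":-3,"y":0,"z":0,"yaw":0},{"jaw":-1,"x":0,"y":0,"z":0,"yaw":0}]'
python3 m2.py w8
```

```text
t: 11.52
eef_pos: [633.8, 157.1, 199.6]
tool_rot: [-0.277, 3.126, 0.002]
ft_force: [1.4, -0.2, 0.5]
width: 0.002
finger_force: 0.0
t 11.5167 [633.8 157.1 199.6] pan in tool xy [ 33.8 -10.3] tx [-0.984 -0.176] F [ 1.4 -0.2  0.5]
pan30 [241.6 142.8] cup-at-centre rim [239.7 152.9] 10mm back [ 0.1 11.2] 10mm +y [11.6 -0. ]
crop origin 150 32 scale 2.4
pan far edge [241.4 105. ] left/right [204.1 143.2] [279.4 142.9]
```

View pics/w8.png

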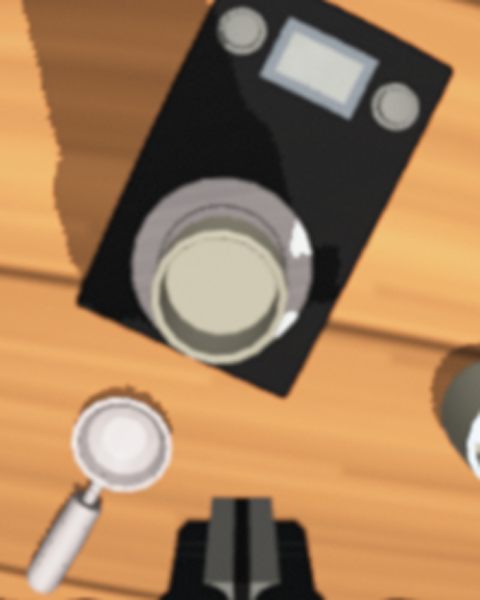

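The cup stands upright at full-picture (241,155), within about 2 mm of the axis. Both buttons are up and the hand is clear.

```bash
python3 -c "
from bench import robot
print(robot.sign_off())"
```

```text
the job is handed in; nothing more can be done
None
```

I nudged the cup to the middle of the pan (about 1–2 mm off by my camera measurements), pressed the tare button to its stop and let it come back up, then handed the job in at about 11.5 s; sign-off gave no verdict.

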